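# Fit the spring-loaded cover on the air valve body

## Task

Pick up the loose metal cover by its rib and slide it onto the bolted-down valve body, its tongue going in under the overhanging lip, until the blind hole underneath drops over the locating pin. Then press the cover down against the spring until it sits flush and square on the valve body, and finish like that, still holding it down (it springs up if let go). Leave the spray can, socket and wrench where they are.

Things in the scene. Friction and masses are not known exactly. Their poses are not given: they have to be found in the camera images.
- cover: Loose bare metal cover, about 0.4 kg, flat on the bench: block 90 (x) x 80 (y) x 19 mm high, rib on top 60 (x) x 14 (y) x 26 mm high. A tongue 40 wide (y), 6 mm thick, level with the underside, sticks out 14 mm from the middle of its +x side. Blind hole in the underside, 15 mm across, 15 mm deep, 2 mm chamfer. Origin: centre of the underside, on the hole's axis; z up.
- cover_rib (a point): Point on the cover's rib to grip with the fingers closing along the cover's y: 41 mm above the cover's origin, 22 mm above the block's top.
- tongue_tip (a point): Middle of the end face of the cover's tongue: 59 mm along x and 3 mm up from the cover's origin.
- valve_body: Bare metal valve body bolted to the bench, 126 (x, -55 to +71 mm) x 100 mm (y); flat top face 45 mm above the bench, locating pin standing on it at the origin. Home: cover's origin on the pin's axis, its x along this x, underside on the face; the tongue then ends 3 mm short of the wall at +x. Origin: on the bench under the pin; z up.
- pin_tip (a point): Flat top of the steel locating pin, 13 mm above the face (58 mm above the bench). The pin is 12 mm in diameter; its top 5 mm taper to 6 mm.
- lip_edge (a point): Middle of the lip's lower front edge, 49 mm along +x from the pin, 26 mm above the face. The lip (6 mm thick, 90 wide along y) reaches back from a wall whose inner side is at x = +62 mm, top 32 mm above the face. It blocks the tongue from above: slide the cover in along +x with its underside more than 13 mm (pin) and less than 20 mm (lip) above the face.
- spring_seat_ring (a joint): Spring-loaded steel ring (52 mm outside, 17 mm inside) around the pin, standing 6 mm above the face: 0 = up, grows as it is pushed down, 0.006 m when level with the face. The spring pushes with 8 N at 0 and 13 N at 0.006 m, more than the cover's weight: about 10 N of extra push seats the cover.
- spray_can: Bystander: standing red spray can, 64 mm in diameter, 170 mm high. Origin: centre of its underside.
- socket: Bystander: standing steel socket, 36 mm in diameter, 42 mm high. Origin: centre of its underside.
- wrench: Bystander: steel wrench, 200 mm long, lying on the bench. Origin: under its middle; its length along its x.
There are look-alikes about, which are no part of the job. Leave any orange look-alike of the cover alone.

How it is judged (in metres and radians):
On the way, in this order (a step that is already met when the one before it is completed fails the run):
1. the cover is lifted off the bench in the fingers (height (world z) of cover above 0.025 m and contact force between the fingers and cover above 1 N), for 0.2 s.
2. the cover's tongue goes in under the lip, with the cover still up at the height of the pin's top (x of tongue_tip in the frame of valve_body above 0.05 m and z of tongue_tip in the frame of valve_body below 0.071 m and z of cover in the frame of valve_body above 0.052 m and horizontal distance between cover and pin_tip below 0.02 m).
At the end, for the whole second after the job is handed in: Fingers still hold the cover down (over 3 N on it): underside within 1.5 mm of the face, hole within 4 mm of the pin axis, tongue under the lip, square within 0.12 rad, level within 0.04 rad, spring ring down over 4.5 mm, at rest (horizontal distance between cover and pin_tip below 0.004 m and z of cover in the frame of valve_body between 0.043 and 0.0465 m and x of tongue_tip in the frame of valve_body above 0.052 m and angle between the x axis of cover and the x axis of valve_body, either way round below 0.12 rad and angle between cover's own z axis and vertical below 0.04 rad and value of joint spring_seat_ring above 0.0045 m and contact force between the fingers and cover above 3 N and linear speed of cover below 0.02 m/s); the arm keeps its last pose, push and grip.
It fails at once if the spray can is shifted by more than 25 mm (distance of spray_can from where it was at the start of the episode above 0.025 m).
It fails at once if the socket is shifted by more than 25 mm (distance of socket from where it was at the start of the episode above 0.025 m).
It fails at once if the wrench is shifted by more than 25 mm (distance of wrench from where it was at the start of the episode above 0.025 m).
It also fails if it takes over 42 s, if anything falls off the work surface, if the arm or the gripper's body presses on something with over 40 N, if the wrist force passes 120 N, or if a joint passes its speed limit or range.

## Robot

A 7-joint arm with a two-finger parallel gripper is mounted at the origin on the work surface. World frame = base frame: x ahead of the robot, y to its left, z up, the work surface at z = 0. Lengths are in mm, angles in rad, forces in N, time in s.
With the tool pointing down it reaches from about 425 to 925 mm from the base axis. Payload 6.8 kg.
Tool frame: the origin (TCP) lies at the very end of the fingers, on their centre line; the grasp point (between the pads) lies 19 mm behind it; z points along the fingers, y is the line along which they close (so a half turn about z gives the same grasp; the last joint's range is limited). The gripper opens to 85 mm and grips with 20 to 120 N. Pads are 22 mm wide; open, the fingers measure 114 mm over their backs; the gripper's body (76 mm by 85 mm) begins 54 mm behind the grasp point. The pads swing forward as they close: fully open they stand 13 mm farther back than shut.
Start: joints at [1.084, 0.477, 0.022, 1.555, -0.011, 1.109, -0.083], TCP at [249.629, -627.162, 231.308] pointing down, gripper open.
Joint ranges: [-2.96, 2.96], [-0.34, 2.1], [-1.41, 1.46], [0.24, 2.44], [-1.37, 4.51], [0.17, 1.92], [-2.96, 2.96]. Speed limits (rad/s): [2.39, 2.39, 3.14, 3.14, 3.14, 3.14, 3.14].

## Interface

Orientations are given as a rotation vector (axis times angle).
In Python, from cell import r gives the robot as it stands.
- The arm moves only by the tool servo_tool, never from a script. Its argument "moves" is text: rows parted by semicolons, each of 5 numbers parted by spaces: the shift along the tool's x, y, z in mm, then the turn about the tool's z in degrees, then the closure, from -1 (fully open) to 1 (shut). In form: tx ty tz twist hand; .... A call has 1 to 12 rows; each row shifts and turns the commanded pose from where the row before left it, along the tool's axes as they then stand; what a row does not reach is not made up. A row lasts 1/8 s, in which the tool goes at most 62.5 mm and 10.7 degrees, less where a joint would pass 70% of its speed; a pose out of reach is approached as far as the arm can. A call with a gripper value outside its range is refused whole. The fingers move at their own pace and stop on an object; "grip_force" is the grip in N (left out, the last holds). Time passes only in rows, so rows that do not move let the fingers close. It gives the time, the measured TCP pose, the force, the opening and the grip force at its end, in the units of the state.
- r.read_state(): the state, without advancing time (a new reading comes with each control period).
- r.camera(name): name is "scene" or "top"; returns the picture (420x560x3 uint8, blue, green, red); there is no depth.
- r.camera_info(name): a dict with "camera_matrix" (3x3 intrinsics, pixels), "eye" and "attitude" of the camera in the world. Camera axes: x right, y down, z forward; pixel columns grow to the right and rows downward; lengths in mm; the calibration is good to about 2 mm. A picture is of the moment at which its call begins. camera_info takes no time and is no camera call.
- r.sign_off(): hands the job in; it is judged then, once.
Trained networks look in the newest picture that a camera, given by its name, has taken for a name from the list of things; names that differ only in an ending like _2 or _b are one class to them, and where a whole thing is asked for, a point or a joint stands for the part that bears it (a point fixed in the world has none). Each returns a list of dicts, best first, with "confidence" (0 to 1); they miss things now and then, are a little off and sometimes report something else, mostly with a low value. They report only what shows in the picture. A call takes as long as a camera call. They do not tell look-alikes from the thing itself.
- r.find_in(thing, camera): "rect" ([centre column, centre row, width, height] in pixels, round what is visible of it).
The state is a dict: "t": time; "joint_positions": joint angles; "qd": joint speeds; "joint_torque": joint torques, N m; "tcp_pos": TCP position; "eef_rot": TCP orientation; "wrist_force": force on the tool from outside, world axes, zero at the start; "wrist_torque": the same for the moment, N m; "grip_width": finger opening in mm; "grasp_force": force on a finger pad.
Only numpy, scipy, OpenCV 4.12 (cv2) and the standard library are available. Lean on these libraries where they do the work, as an engineer would, in place of code of your own. Each camera call takes 0.05 s, during which the arm holds its last target. There are 200 camera calls.

## Working session

There is one attempt and no reset: what is moved stays moved. The work goes in short steps, Python scripts to look and compute and a tool call to move; the robot and the scene stay as the last step left them, time stands still between calls to the robot, and variables do not carry over. Pictures are saved under pics/ and viewed, at most 10 in all, crops included, and the job is handed in when it is done.

Besides the shell and the picture viewer there is one more tool, called after "Emit:" as name(argument=value, ...) on one line, values as JSON. servo_tool: Moves the arm, as the interface text tells. Its arguments: {"type":"object","properties":{"moves":{"type":"string"},"grip_force":{"type":"number"}},"required":["moves"]}

```bash
mkdir -p pics; ls
cat > h.py <<'E'
import numpy as np, cv2
from cell import r
def info(n):
    i=r.camera_info(n); return np.array(i["camera_matrix"]),np.array(i["eye"],float),i["attitude"]
E
python3 - <<'E'
from h import *
for n in ("scene","top"):
    im=r.camera(n); cv2.imwrite(f"pics/{n}0.png",im); print(r.camera_info(n))
    for t in ("cover","valve_body","pin_tip","lip_edge","spray_can","socket","wrench","cover_rib"):
        print(n,t,[(np.round(d["rect"]).tolist(),round(d["confidence"],2)) for d in r.find_in(t,n)])
s=r.read_state(); print({k:np.round(v,3).tolist() for k,v in s.items()})
E
```

```text
pics
{'camera_matrix': array([[452.07012167,   0.        , 292.52218005],
       [  0.        , 452.07012167, 219.20982049],
       [  0.        ,   0.        ,   1.        ]]), 'eye': array([1157.96290553, -643.52002428,  681.31548696]), 'attitude': array([-2.08576808, -0.83536004,  0.43684826])}
scene cover [([303.0, 175.0, 37.0, 29.0], 0.76), ([306.0, 209.0, 45.0, 30.0], 0.68), ([345.0, 188.0, 44.0, 32.0], 0.67), ([380.0, 171.0, 42.0, 31.0], 0.67)]
scene valve_body [([246.0, 266.0, 75.0, 66.0], 0.65), ([395.0, 266.0, 73.0, 55.0], 0.27)]
scene pin_tip [([248.0, 267.0, 81.0, 69.0], 0.66)]
scene lip_edge [([248.0, 266.0, 84.0, 66.0], 0.86), ([396.0, 266.0, 71.0, 50.0], 0.35)]
scene spray_can [([142.0, 318.0, 59.0, 96.0], 0.64)]
scene socket [([257.0, 198.0, 8.0, 22.0], 0.7)]
scene wrench [([396.0, 264.0, 72.0, 57.0], 0.75), ([246.0, 267.0, 74.0, 67.0], 0.7), ([142.0, 320.0, 53.0, 97.0], 0.61)]
scene cover_rib [([299.0, 174.0, 36.0, 28.0], 0.95), ([309.0, 213.0, 45.0, 31.0], 0.81), ([348.0, 189.0, 41.0, 29.0], 0.79), ([378.0, 173.0, 43.0, 26.0], 0.57)]
{'camera_matrix': array([[402.09
[... 636 characters left out ...]
63.0], 0.3)]
top socket [([266.0, 301.0, 19.0, 18.0], 0.64)]
top wrench [([246.0, 132.0, 24.0, 74.0], 0.8), ([470.0, 197.0, 61.0, 42.0], 0.42)]
top cover_rib [([193.0, 305.0, 50.0, 48.0], 0.91), ([177.0, 239.0, 37.0, 47.0], 0.71), ([240.0, 247.0, 51.0, 41.0], 0.58), ([121.0, 237.0, 42.0, 37.0], 0.58)]
{'t': 0.9, 'joint_positions': [1.084, 0.477, 0.022, 1.555, -0.011, 1.109, -0.083], 'qd': [0.001, 0.0, -0.001, 0.0, 0.0, -0.002, 0.002], 'joint_torque': [0.001, -59.632, 1.607, -28.155, 0.013, 0.002, 0.0], 'tcp_pos': [249.613, -627.188, 231.33], 'eef_rot': [3.085, 0.591, -0.0], 'wrist_force': [1.054, 0.07, -0.252], 'wrist_torque': [0.026, 0.002, -0.005], 'grasp_force': 0.0, 'grip_width': 85.312}
```

Run:
```python
from h import *
a=cv2.imread("pics/top0.png"); cv2.imwrite("pics/top_l.png",cv2.resize(a[110:350,80:400],(800,600),interpolation=cv2.INTER_CUBIC))
b=cv2.imread("pics/scene0.png"); cv2.imwrite("pics/scene_l.png",cv2.resize(b[140:350,160:440],(800,600),interpolation=cv2.INTER_CUBIC))
```

```text
(no output)
```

View pics/top_l.png

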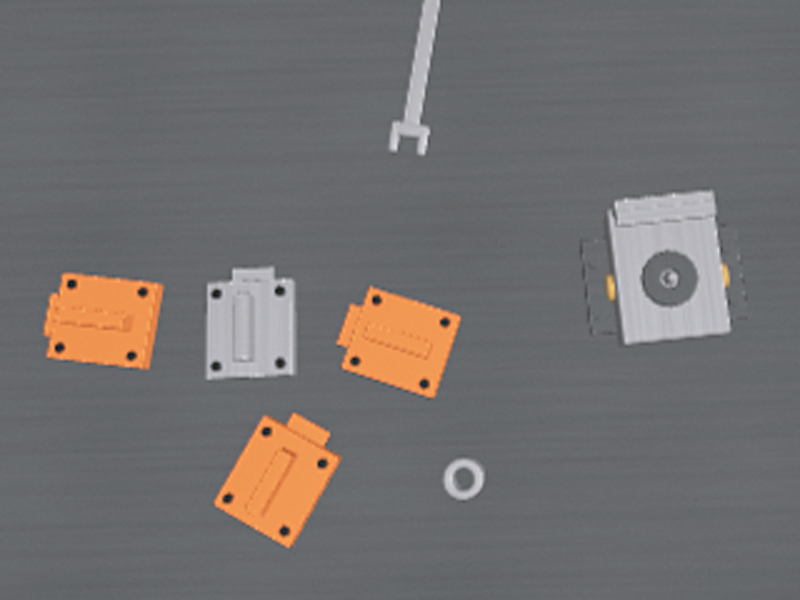

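View pics/scene_l.png

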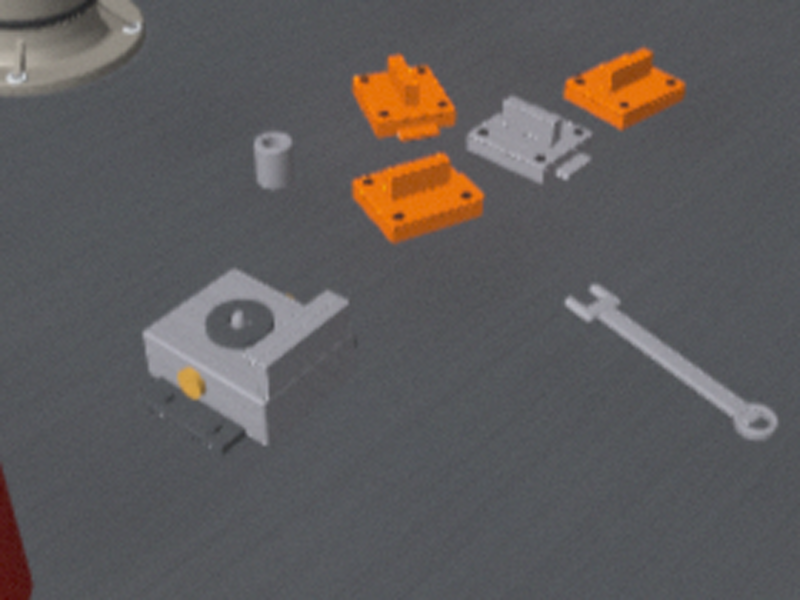

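The top picture shows one bare metal cover at (180,239), with its tongue up the picture, which is roughly +x. The valve body is at (347,219) with its lip also on the up side. Possible mix-ups in the top view are the orange look-alikes at (121,240), (240,248) and (193,303). I choose the bare metal one at (180,239). Next I'll fit silhouettes to get the poses.

```bash
cat >> h.py <<'E'
from scipy.optimize import minimize
def box(x0,x1,y0,y1,z0,z1): return np.array([[x,y,z] for x in(x0,x1) for y in(y0,y1) for z in(z0,z1)],float)
COVER=[box(-45,45,-40,40,0,19),box(-30,30,-7,7,19,45),box(45,59,-20,20,0,6)]
VALVE=[box(-55,71,-50,50,0,45),box(62,71,-45,45,45,77),box(49,71,-45,45,71,77)]
def T(p,P,z=0):
    c,s=np.cos(p[2]),np.sin(p[2]); return P@np.array([[c,s,0],[-s,c,0],[0,0,1]])+[p[0],p[1],z]
R_={}
def proj(n,P):
    if n not in R_:
        K,e,a=info(n); R_[n]=(K,e,cv2.Rodrigues(np.array(a))[0])
    K,e,R=R_[n]; q=(np.atleast_2d(P)-e)@R@K.T   # attitude = camera->world
    return q[:,:2]/q[:,2:]
def ray(n,uv,z):
    proj(n,np.zeros(3)+[500,0,0]); K,e,R=R_[n]; d=R@np.linalg.solve(K,[*uv,1]); return e+d*(z-e[2])/d[2]
def sil(n,parts,p,z,roi,S=4):
    x0,y0,w,h=roi; m=np.zeros((h*S,w*S),np.uint8)
    for b in parts:
        q=cv2.convexHull(((proj(n,T(p,b,z))-[x0,y0]+.5)*S).astype(np.float32))
        cv2.fillConvexPoly(m,np.round(q*16).astype(np.int32),255,shift=4)
    return cv2.resize(m,(w,h),interpolation=cv2.INTER_AREA)/255.
def fit(obs,parts,p0,z=0):
    f=lambda p:sum(np.abs(sil(n,parts,p,z,roi)-m).sum() for n,roi,m in obs)
    best=None
    for k in range(3):
        s=minimize(f,p0 if best is None else best.x,method="Nelder-Mead",options=dict(initial_simplex=np.array(p0 if best is None else best.x)+np.array([[0,0,0],[6,0,0],[0,6,0],[0,0,.06]])*(1-.3*k)))
        best=s if best is None or s.fun<best.fun else best
    return best
def metal(im,roi,lo=105,hi=165):
    x0,y0,w,h=roi; c=im[y0:y0+h,x0:x0+w].astype(float)
    sat=c.max(2)-c.min(2); g=c.mean(2)
    m=np.clip((g-lo)/(hi-lo),0,1)*(sat<40)
    # keep biggest blob, fill holes
    b=(m>.3).astype(np.uint8); nl,l,st,_=cv2.connectedComponentsWithStats(b); k=1+st[1:,4].argmax()
    keep=cv2.dilate((l==k).astype(np.uint8),np.ones((3,3)))
    cs,_=cv2.findContours((l==k).astype(np.uint8),cv2.RETR_EXTERNAL,cv2.CHAIN_APPROX_NONE)
    fill=np.zeros_like(b); cv2.drawContours(fill,cs,-1,1,-1); fill=cv2.erode(fill,np.ones((3,3)))
    return np.maximum(m*keep,fill)
E
python3 - <<'E'
from h import *
t=cv2.imread("pics/top0.png"); s=cv2.imread("pics/scene0.png")
for im,pts in((t,[(180,270),(150,200),(172,255),(185,219),(335,240),(345,194),(300,215)]),(s,[(340,188),(360,199),(380,220),(220,250),(235,280),(280,265),(260,290)])):
    print([im[y,x].tolist() for x,y in pts])
rt=(155,208,50,60); rs=(318,168,54,42); vt=(312,176,70,80); vs=(200,228,90,76)
for name,parts,z,ot,os_,uv in(("cover",COVER,0,rt,rs,(180,240)),("valve",VALVE,0,vt,vs,(348,221))):
    mt=metal(t,ot); ms=metal(s,os_); p0=np.append(ray("top",uv,10 if name=="cover" else 45)[:2],0.)
    for lab,obs in(("top",[("top",ot,mt)]),("scene",[("scene",os_,ms)]),("both",[("top",ot,mt),("scene",os_,ms)])):
        b=fit(obs,parts,p0); print(name,lab,np.round(b.x,3),round(b.fun,1))
    im=np.hstack([cv2.resize(np.dstack([m,sil(n,parts,b.x,z,o),m])*255,None,fx=5,fy=5,interpolation=0)[:375,:400] if 0 else cv2.copyMakeBorder(cv2.resize((np.dstack([m,sil(n,parts,b.x,z,o),m])*255).astype(np.uint8),None,fx=4,fy=4,interpolation=0),0,330-4*o[3],0,370-4*o[2],cv2.BORDER_CONSTANT) for n,o,m in(("top",ot,mt),("scene",os_,ms))])
    cv2.imwrite(f"pics/fit_{name}.png",im)
a=cv2.imread("pics/fit_cover.png")[:260]; b=cv2.imread("pics/fit_valve.png")[:330]; cv2.imwrite("pics/fits.png",np.vstack([a,b]))
E
```

```text
[[111, 108, 105], [108, 105, 103], [192, 186, 187], [189, 184, 184], [193, 186, 186], [191, 185, 184], [110, 107, 105]]
[[159, 151, 152], [152, 143, 145], [94, 88, 89], [161, 153, 153], [158, 152, 151], [86, 84, 83], [88, 85, 84]]
cover top [5.32318e+02 1.97453e+02 2.00000e-02] 39.2
cover scene [5.28332e+02 1.96096e+02 5.20000e-02] 252.0
cover both [5.32312e+02 1.97418e+02 2.00000e-02] 299.2
valve top [ 5.68773e+02 -1.94691e+02  8.40000e-02] 201.5
valve scene [ 5.55641e+02 -1.91682e+02  4.00000e-02] 1147.6
valve both [ 5.68137e+02 -1.94627e+02  8.30000e-02] 1398.4
```

View pics/fits.png

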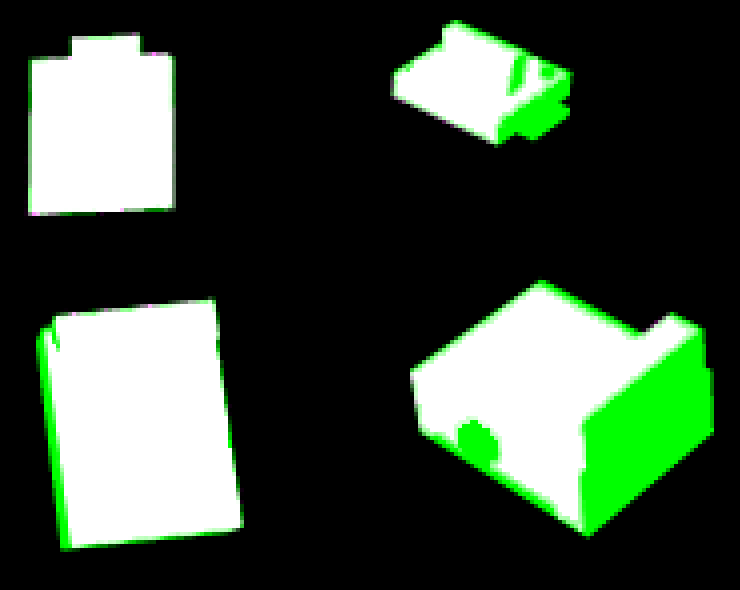

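The fits line up well: the green fringes are only shaded sides. I'll refine the valve from its bright top and dark ring.

Run:
```python
from h import *
t=cv2.imread("pics/top0.png"); s=cv2.imread("pics/scene0.png")
vt=(312,176,70,80); mt=metal(t,vt)
TOP=[box(-55,71,-50,50,44.9,45),box(49,71,-45,45,71,77)]
b=fit([("top",vt,mt)],TOP,[568,-194,.083]); print("valve top face",np.round(b.x,3),round(b.fun,1))
ring={}
for n,im,roi in(("top",t,(333,206,31,31)),("scene",s,(226,238,36,32))):
    x0,y0,w,h=roi; c=im[y0:y0+h,x0:x0+w].mean(2); m=(c<130).astype(np.uint8)
    nl,l,st,ce=cv2.connectedComponentsWithStats(m); k=1+st[1:,4].argmax()
    cs,_=cv2.findContours((l==k).astype(np.uint8),cv2.RETR_EXTERNAL,cv2.CHAIN_APPROX_NONE)
    e=cv2.fitEllipse(max(cs,key=len)); uv=np.array(e[0])+[x0,y0]; print(n,st[k].tolist(),np.round(e[1],1),np.round(uv,2),"world@51",np.round(ray(n,uv,51),1))
c=[532.3,197.4,.02]
print("orient top cam",np.round(R_["top"][2],2).tolist())
# brightness in scene lower-threshold cover fit
rs=(318,168,54,42); b=fit([("scene",rs,metal(s,rs,75,80) )],COVER,c); print("cov scene lowthr",np.round(b.x,3),b.fun)
st=r.read_state(); print(np.round(cv2.Rodrigues(np.array(st["eef_rot"]))[0],3))
```

```text
valve top face [ 5.67318e+02 -1.95048e+02  8.80000e-02] 81.1
top [3, 4, 23, 23, 348] [21.  21.3] [347.17 221.  ] world@51 [ 565.8 -193.7   51. ]
scene [6, 7, 24, 18, 328] [17.  23.9] [243.38 253.05] world@51 [ 571.2 -199.2   51. ]
orient top cam [[-0.02, -0.98, 0.17], [-1.0, 0.02, 0.0], [-0.0, -0.17, -0.99]]
cov scene lowthr [5.51303e+02 1.70312e+02 7.30000e-02] 1083.1607843137256
[[ 0.929  0.37   0.   ]
 [ 0.37  -0.929 -0.   ]
 [-0.     0.    -1.   ]]
```

Emit:
servo_tool(moves="0 0 0 10.3 -1; 0 0 0 10.3 -1; 30 -50 0 0 -1; 30 -55 0 0 -1; 30 -55 0 0 -1; 30 -55 0 0 -1; 30 -55 0 0 -1; 30 -55 0 0 -1; 30 -55 0 0 -1; 30 -55 0 0 -1; 30 -55 0 0 -1; 25 -55 0 0 -1", grip_force=60)

```text
t: 2.4
tcp_pos: [534.5, -75.8, 231.7]
eef_rot: [3.141, 0.03, 0.002]
wrist_force: [1.2, -0.6, -0.1]
grip_width: 85.4
grasp_force: 0.0
```

Emit:
servo_tool(moves="1 -45 0 0 -0.2; 1 -46 0 0 -0.2; 1 -46 0 0 -0.2; 0 -46 0 0 -0.2; 0 -45 0 0 -0.2; 0 -45 30 0 -0.2; 0 0 40 0 -0.2; 0 0 40 0 -0.2; 0 0 30 0 -0.2; 0 0 0 0 -0.2; 0 0 0 0 -0.2")

```text
t: 3.78
tcp_pos: [532.1, 195.8, 92.5]
eef_rot: [-3.141, -0.03, -0.002]
wrist_force: [0.2, 1.0, -0.0]
grip_width: 51.2
grasp_force: 0.0
```

Run:
```python
from h import *
t=r.camera("top"); s=r.camera("scene"); st=r.read_state(); print(st["tcp_pos"],st["eef_rot"],st["grip_width"])
def crop(im,c,w=80,h=60,W=400,H=300):
    x,y=int(c[0]-w/2),int(c[1]-h/2); return cv2.resize(im[max(y,0):y+h,max(x,0):x+w],(W,H),interpolation=cv2.INTER_CUBIC)
g=np.array(st["tcp_pos"]); c=[532.3,197.4,.02]
for n,im in(("top",t),("scene",s)):
    for P in T(c,np.array([[0,0,41.],[30,-7,45],[30,7,45],[-30,-7,45],[-30,7,45]])): cv2.circle(im,tuple(int(v*16) for v in proj(n,P)[0]),8,(0,0,255),-1,shift=4)
    cv2.circle(im,tuple(int(v*16) for v in proj(n,g)[0]),12,(0,255,0),-1,shift=4)
cv2.imwrite("pics/near1.png",np.hstack([crop(t,(185,235)),crop(s,(345,175))]))
```

```text
[532.44631888 195.85163195  92.9861786 ] [-3.14036885 -0.02985544 -0.00428017] 50.945198434116
```

View pics/near1.png

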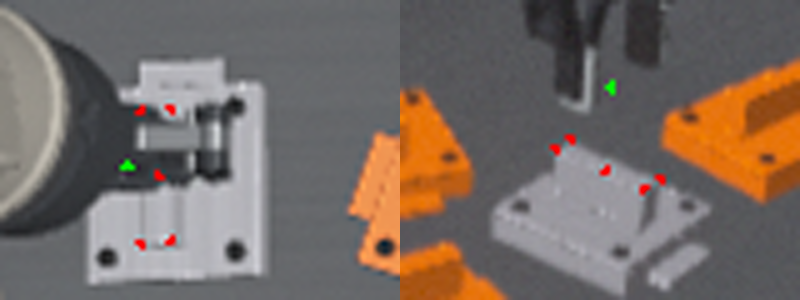

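The picture shows the metal cover, with my rib points lying on its rib at about (605,170) in the scene crop. The fingers straddle it at (575,105) and (645,60). I'll descend and grip.

Emit:
servo_tool(moves="0 -1.5 25 0 -0.2; 0 0 25 0 -0.2; 0 0 15 0 -0.2; 0 0 4.5 0 -0.2; 0 0 0 0 -0.2; 0 0 0 0 1; 0 0 0 0 1; 0 0 0 0 1; 0 0 0 0 1; 0 0 0 0 1")

```text
t: 5.12
tcp_pos: [531.9, 197.2, 22.7]
eef_rot: [-3.141, -0.03, -0.002]
wrist_force: [-1.4, -0.4, 5.8]
grip_width: 12.7
grasp_force: 59.8
```

Emit:
servo_tool(moves="0 0 -15 0 1; 0 0 -30 0 1; 0 0 -45 0 1; 0 0 -37 0 1; 0 20 0 0 1; -2 40 0 0 1; -2 50 0 0 1; -2 50 0 0 1; -2 50 0 0 1; -2 50 0 0 1; -2 50 0 0 1; -2 45 0 0 1", grip_force=80)

```text
t: 6.62
tcp_pos: [521.5, -161.4, 147.1]
eef_rot: [3.141, 0.027, -0.006]
wrist_force: [0.1, 0.4, -3.0]
grip_width: 12.3
grasp_force: 78.4
```

Emit:
servo_tool(moves="0 28 0 0 1; 0 13 0 0 1; 0 0 0 -3.8 1; 0 0 0 0 1; 0 0 0 0 1")

```text
t: 7.25
tcp_pos: [524.5, -198.6, 148.4]
eef_rot: [-3.138, -0.134, 0.001]
wrist_force: [-0.5, 0.1, -4.1]
grip_width: 12.3
grasp_force: 78.4
```

Run:
```python
from h import *
t=r.camera("top"); s=r.camera("scene"); st=r.read_state(); cv2.imwrite("pics/t2.png",t);cv2.imwrite("pics/s2.png",s)
R=cv2.Rodrigues(np.array(st["eef_rot"]))[0]
print(np.round(st["tcp_pos"],1),np.round(R,4).tolist(),st["grip_width"],st["wrist_force"],st["t"])
crop=lambda im,x,y:cv2.resize(im[y:y+120,x:x+80],(400,600),interpolation=cv2.INTER_CUBIC)
cv2.imwrite("pics/c2.png",np.hstack([crop(t,310,165),crop(s,205,190)]))
```

```text
[ 524.7 -198.8  148.6] [[0.9963, 0.0857, -0.0004], [0.0857, -0.9963, 0.0002], [-0.0004, -0.0002, -1.0]] 12.22534243837905 [ 0.74936722 -0.66038071 -3.7241625 ] 7.35
```

View pics/c2.png

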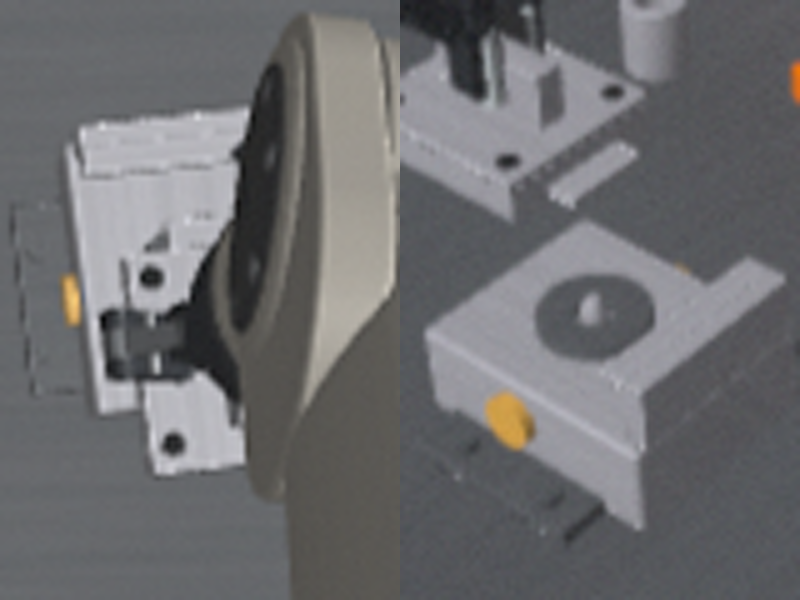

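The left crop is the top view and shows the cover in the fingers, behind the lip. In the right (scene) crop the pin tip is at about (590,293) and the ring centre at (595,317). I'll compare clicked features with the model in both cameras, using the held cover to remove camera bias.

Run:
```python
from h import *
from scipy.optimize import least_squares
S=lambda x,y:((x-400)/5+205-.4,y/5+190-.4); Tp=lambda x,y:(x/5+310-.4,y/5+165-.4)
V=[("scene",S(428,333),(-55,-50,45)),("scene",S(585,221),(-55,50,45)),("scene",S(641,457),(71,-50,45)),("scene",S(641,395),(71,-45,77)),("scene",S(785,275),(71,45,77)),("scene",S(750,257),(49,45,77)),("scene",S(595,317),(0,0,51)),("scene",S(590,292),(0,0,58)),
("top",Tp(98,412),(-55,50,45)),("top",Tp(80,130),(71,45,77)),("top",Tp(86,176),(49,45,77))]
C=[("scene",S(513,185),(45,-40,19)),("scene",S(645,95),(45,40,19)),("scene",S(576,207),(59,-20,6)),("scene",S(637,149),(59,20,6)),("scene",S(551,190),(59,-20,0)) ,("top",Tp(155,474),(-45,40,19)),("top",Tp(124,262),(45,40,19))]
C=[c for i,c in enumerate(C) if i!=4]
def solve(F,z,p0,nm):
    f=lambda p:np.concatenate([(proj(n,T(p,np.array([P],float),z))[0]-uv) for n,uv,P in F])
    o=least_squares(f,p0,x_scale=[1,1,.01],loss="soft_l1"); print(nm,np.round(o.x,3)); print(np.round(f(o.x).reshape(-1,2),1).tolist()); return o.x
for cam in(("scene",),("scene","top")):
    solve([v for v in V if v[0] in cam],0,[567,-195,.086],"V "+str(cam))
    solve([v for v in C if v[0] in cam],125.9,[525,-198.6,.086],"C "+str(cam))
# silhouette: cover expectation
print("cover FK",np.round(T([524.7,-198.8,.086],np.array([[.4,.2,0.]])),1))
```

```text
V ('scene',) [ 5.6896e+02 -1.9670e+02  9.7000e-02]
[[-1.3, -0.2], [-0.2, -0.9], [-0.3, 0.6], [0.3, -0.2], [0.8, 0.3], [-0.3, -0.2], [0.0, -1.0], [0.7, 1.5]]
C ('scene',) [ 5.27487e+02 -2.04105e+02  1.40000e-01]
[[-0.3, 0.8], [-0.2, -0.7], [-0.1, -1.0], [0.8, 0.7]]
V ('scene', 'top') [ 5.68096e+02 -1.96339e+02  9.90000e-02]
[[-1.5, -0.4], [-0.4, -1.2], [-0.4, 0.3], [0.3, -0.5], [0.6, 0.0], [-0.4, -0.5], [-0.1, -1.3], [0.6, 1.2], [0.4, -0.1], [-0.2, -0.9], [-0.0, -0.6]]
C ('scene', 'top') [ 5.25182e+02 -2.00315e+02  1.06000e-01]
[[-0.6, -0.4], [0.4, -1.3], [-0.3, -1.9], [1.0, 0.0], [0.8, 0.1], [0.5, -1.5]]
cover FK [[ 525.1 -198.6    0. ]]
```

Emit:
servo_tool(moves="0 0 20 0 1; 0 0 25 0 1; 0 0 15 0 1; 0 0 4.5 0 1; 0 0 0 0 1; 0 0 0 0 1")

```text
t: 8.1
tcp_pos: [525.6, -199.5, 85.2]
eef_rot: [3.138, 0.134, 0.002]
wrist_force: [0.3, 0.0, -4.0]
grip_width: 12.4
grasp_force: 78.5
```

Run:
```python
from h import *
s=r.camera("scene"); st=r.read_state(); cv2.imwrite("pics/s3.png",s)
R=cv2.Rodrigues(np.array(st["eef_rot"]))[0]
print(np.round(st["tcp_pos"],1),np.round(R[0],4),st["wrist_force"],st["t"])
cv2.imwrite("pics/c3.png",cv2.resize(s[212:304,190:302],(784,644))[:600])
```

```text
[ 525.5 -199.6   85.1] [0.9964 0.0853 0.0014] [ 0.57891387 -0.76926089 -3.6604103 ] 8.15
```

View pics/c3.png

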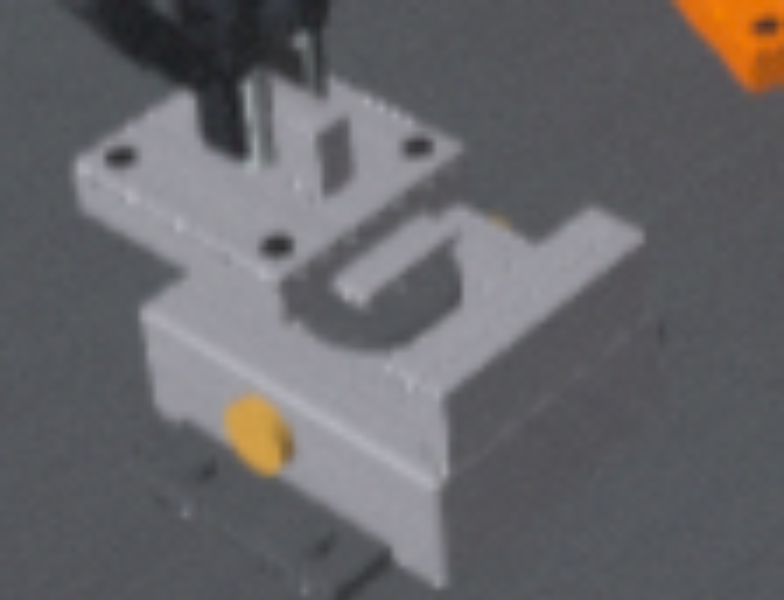

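Run:
```python
from h import *
from scipy.optimize import least_squares
S=lambda x,y:(x/7+190-.43,y/7+212-.43)
V=[(S(143,315),(-55,-50,45)),(S(437,487),(71,-50,45)),(S(441,395),(71,-45,77)),(S(643,236),(71,45,77)),(S(597,207),(49,45,77)),(S(440,585),(71,-50,0))]
C=[(S(283,281),(45,-40,19)),(S(462,149),(45,40,19)),(S(76,168),(-45,-40,19)),(S(360,303),(59,-20,6)),(S(462,238),(59,20,6))]
Hh=[(S(121,156),(-36,-31,19)),(S(277,246),(36,-31,19)),(S(418,147),(36,31,19))]
def solve(F,z,p0,nm):
    f=lambda p:np.concatenate([(proj("scene",T(p,np.array([P],float),z))[0]-uv) for uv,P in F])
    o=least_squares(f,p0,x_scale=[1,1,.01],loss="soft_l1",f_scale=.5); print(nm,np.round(o.x,3),np.round(f(o.x).reshape(-1,2),1).tolist()); return o.x
v=solve(V,0,[567,-195,.086],"V")
c=solve(C,62.4,[525,-199,.086],"C")
fk=T([525.5,-199.6,.0855],np.array([[.4,.2,0.]]))[0]; print("fk",fk)
b=c[:2]-fk[:2]; print("bias",b,"valve corrected",v[:2]-b, "yaw diff",v[2]-c[2])
```

```text
V [ 5.68309e+02 -1.95109e+02  7.10000e-02] [[-0.6, -1.6], [-0.2, 0.1], [-0.1, 0.1], [1.2, -0.2], [-0.2, -0.3], [0.8, 1.9]]
C [ 5.29198e+02 -2.02384e+02  8.80000e-02] [[-0.3, 0.6], [0.9, 0.2], [-0.6, -0.4], [1.1, 0.0], [-0.3, -0.5]]
fk [ 525.88145967 -199.36657223    0.        ]
bias [ 3.31615797 -3.01784525] valve corrected [ 564.99311529 -192.09077945] yaw diff -0.01618780722661467
```

Emit:
servo_tool(moves="5 0 1 0 1; 10 -0.5 0 0 1; 12 -1 0 0 1; 10 0 0 0 1; 4 0 0 0 1; 0 0 0 0 1; 0 0 0 0 1; 0 0 0 0 1")

```text
t: 9.15
tcp_pos: [565.2, -194.5, 83.3]
eef_rot: [3.139, 0.134, -0.001]
wrist_force: [-0.2, 0.1, -4.1]
grip_width: 12.1
grasp_force: 78.5
```

Run:
```python
from h import *
s=r.camera("scene");t=r.camera("top"); st=r.read_state()
R=cv2.Rodrigues(np.array(st["eef_rot"]))[0]
print(np.round(st["tcp_pos"],1),np.round(R[0],4),st["wrist_force"],st["wrist_torque"],st["t"])
cv2.imwrite("pics/c4.png",np.hstack([cv2.resize(s[212:304,200:285],(425,460),interpolation=2),cv2.resize(t[165:257,310:385],(375,460),interpolation=2)]))
```

```text
[ 565.4 -194.5   83.3] [ 9.964e-01  8.530e-02 -1.000e-04] [-0.18404886  0.27105109 -3.22935146] [ 0.05061178  0.04273749 -0.02594414] 9.25
```

View pics/c4.png

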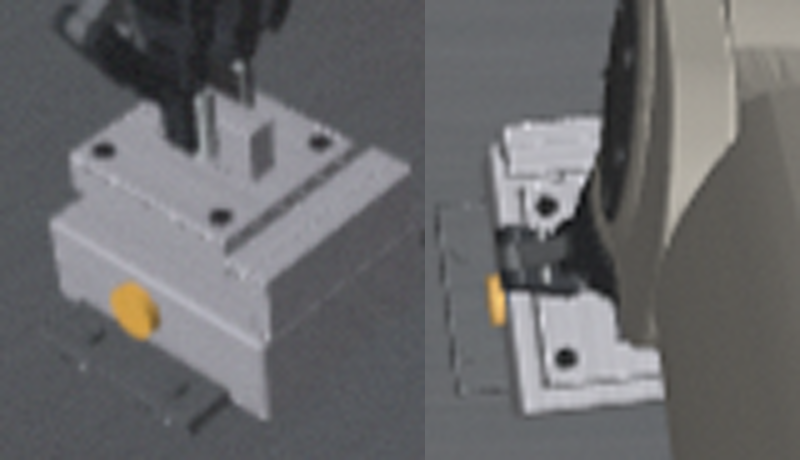

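The tongue is under the lip: the scene crop shows the cover edge at (225,245), behind the lip at (255,260). No contact force so far. I'll descend in small steps and watch the force.

Emit:
servo_tool(moves="0.8 0 0 0 1; 0 0 1.5 0 1; 0 0 1.5 0 1; 0 0 1.5 0 1; 0 0 1.5 0 1; 0 0 0 0 1; 0 0 0 0 1")

```text
t: 10.12
tcp_pos: [566.4, -194.3, 77.3]
eef_rot: [3.139, 0.134, 0.0]
wrist_force: [-0.4, 0.1, -3.4]
grip_width: 12.2
grasp_force: 78.5
```

Emit:
servo_tool(moves="0 0 1.2 0 1; 0 0 1.2 0 1; 0 0 0.8 0 1; 0 0 0 0 1; 0 0 0 0 1")

```text
t: 10.75
tcp_pos: [566.4, -194.3, 74.1]
eef_rot: [3.139, 0.134, 0.0]
wrist_force: [-0.5, 0.4, -3.8]
grip_width: 12.4
grasp_force: 78.5
```

Emit:
servo_tool(moves="0 0 1 0 1; 0 0 1 0 1; 0 0 1 0 1; 0 0 0 0 1; 0 0 0 0 1")

```text
t: 11.38
tcp_pos: [566.6, -194.3, 71.6]
eef_rot: [3.139, 0.134, 0.001]
wrist_force: [-3.3, 0.8, 6.0]
grip_width: 12.0
grasp_force: 79.8
```

Emit:
servo_tool(moves="-0.7 0 1 0 1; 0 0 1 0 1; 0 0 0 0 1; 0 0 0 0 1")

```text
t: 11.88
tcp_pos: [566.6, -194.3, 69.9]
eef_rot: [3.138, 0.135, 0.003]
wrist_force: [-1.4, 0.9, 6.1]
grip_width: 12.4
grasp_force: 80.0
```

Emit:
servo_tool(moves="0 0 1 0 1; 0 0 1 0 1; 0 0 0.5 0 1; 0 0 0 0 1; 0 0 0 0 1", grip_force=100)

```text
t: 12.5
tcp_pos: [566.5, -194.3, 67.8]
eef_rot: [3.138, 0.135, 0.003]
wrist_force: [-3.4, 0.6, 9.7]
grip_width: 12.1
grasp_force: 103.1
```

Emit:
servo_tool(moves="0 0 0.8 0 1; 0 0 0.8 0 1; 0 0 0 0 1; 0 0 0 0 1; 0 0 0 0 1")

```text
t: 13.12
tcp_pos: [566.6, -194.4, 67.8]
eef_rot: [3.138, 0.134, 0.003]
wrist_force: [-8.1, 2.3, 23.9]
grip_width: 11.9
grasp_force: 105.1
```

Run:
```python
from h import *
s=r.camera("scene"); st=r.read_state()
R=cv2.Rodrigues(np.array(st["eef_rot"]))[0]
print(np.round(st["tcp_pos"],1),np.round(R,4).tolist(),st["wrist_force"],st["wrist_torque"],np.abs(st["qd"]).max())
cv2.imwrite("pics/c5.png",cv2.resize(s[212:304,195:290],(617,598),interpolation=2))
```

```text
[ 566.5 -194.4   67.8] [[0.9963, 0.0854, 0.0018], [0.0854, -0.9963, -0.0007], [0.0017, 0.0009, -1.0]] [-8.46806127  1.48177659 23.14319455] [0.66338864 1.87135951 0.00926503] 0.001321115784909022
```

View pics/c5.png

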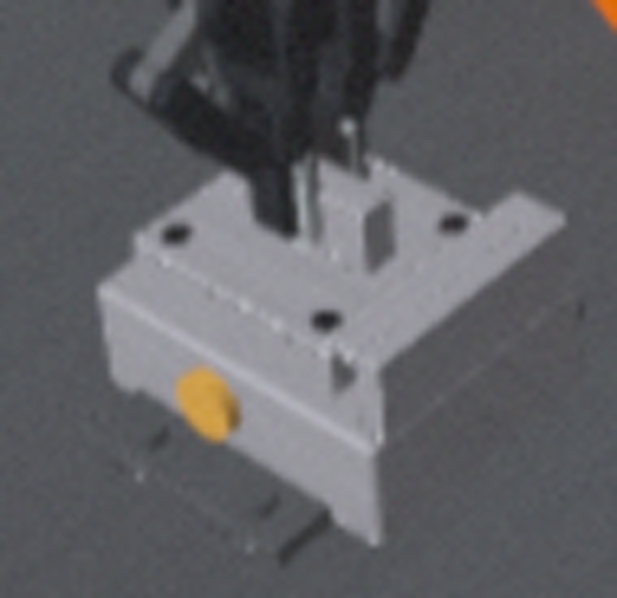

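The picture shows the cover flush and square on the valve body under the lip, with its front corner at about (335,355). It is pressed down with about 27 N and at rest, so I'm handing in.

```bash
python3 -c "
from cell import r
print(r.sign_off())"
```

```text
the job is handed in; nothing more can be done
None
```

The cover is on the valve body, pin in its hole and tongue under the lip, pressed flush and square with about 27 N and still gripped; I handed it in at about 13 s, and the hand-in returned no verdict.

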